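# Gauge the unmarked pin in the hole plate

## Task

The pin in the green sleeve has lost its size mark: find its size in the metal hole gauge. Put it into the biggest hole first, then step down hole by hole, pressing gently and never forcing it, until a hole refuses it, and finally leave it standing in the smallest hole that lets it through, pushed home with its collar flat on the plate. Leave the two pins in the grey sleeves and the other things on the bench alone.

Things in the scene. Friction and masses are not known exactly. Their poses are not given: they have to be found in the camera images.
- pin_a_center (a point): One of three look-alike upright pins, 92 mm tall: round black ribbed head (24 mm dia, 36 mm tall) to take from above, brass collar (32 mm dia, 6 mm thick), steel shank 50 mm long, straight, flat-ended, its diameter unmarked. Which pin is in which sleeve changes. Point on the axis half-way up: 46 mm above the tip, 4 mm below the collar's underside, 28 mm below mid-head; z up the axis.
- pin_b_center (a point): One of three look-alike upright pins, 92 mm tall: round black ribbed head (24 mm dia, 36 mm tall) to take from above, brass collar (32 mm dia, 6 mm thick), steel shank 50 mm long, straight, flat-ended, its diameter unmarked. Which pin is in which sleeve changes. Point on the axis half-way up: 46 mm above the tip, 4 mm below the collar's underside, 28 mm below mid-head; z up the axis.
- pin_c_center (a point): One of three look-alike upright pins, 92 mm tall: round black ribbed head (24 mm dia, 36 mm tall) to take from above, brass collar (32 mm dia, 6 mm thick), steel shank 50 mm long, straight, flat-ended, its diameter unmarked. Which pin is in which sleeve changes. Point on the axis half-way up: 46 mm above the tip, 4 mm below the collar's underside, 28 mm below mid-head; z up the axis.
- pin_a: The whole pin of pin_a_center, 0.08 to 0.17 kg; origin at the shank's tip, z up the axis. The three shanks differ in diameter; each passes one of the three larger gauge holes with 1.2 mm to spare, and is about 3 mm too thick for the next smaller hole.
- pin_b: The whole pin of pin_b_center, 0.08 to 0.17 kg; origin at the shank's tip, z up the axis. The three shanks differ in diameter; each passes one of the three larger gauge holes with 1.2 mm to spare, and is about 3 mm too thick for the next smaller hole.
- pin_c: The whole pin of pin_c_center, 0.08 to 0.17 kg; origin at the shank's tip, z up the axis. The three shanks differ in diameter; each passes one of the three larger gauge holes with 1.2 mm to spare, and is about 3 mm too thick for the next smaller hole.
- gauge: Fixed hole gauge: aluminium plate 170 mm long (along its y), 56 mm wide, 14 mm thick, sprung on two blue end blocks: top 70 mm above the bench, sinks only when pressed over 4 N, then 1 mm per 2.5 N, bottoms after 8 mm. Open below. Origin on the bench under its middle. Straight row of four holes 38 mm apart, stepping down from the end with the yellow stripe (+y).
- hole0 (a point): Centre of the mouth of a gauge hole, at the plate's top face; this hole is 19.2 mm in diameter (the biggest, next to the yellow stripe). z up.
- hole1 (a point): Centre of the mouth of a gauge hole, at the plate's top face; this hole is 15.2 mm in diameter. z up.
- hole2 (a point): Centre of the mouth of a gauge hole, at the plate's top face; this hole is 11.2 mm in diameter. z up.
- hole3 (a point): Centre of the mouth of a gauge hole, at the plate's top face; this hole is 7.2 mm in diameter (the smallest; no pin goes in). z up.
- sleeve_green_top (a point): Centre of the rim of the green sleeve, a fixed upright plastic tube 66 mm tall, 42 mm outside and 22 mm inside diameter, standing on the bench. The pin to be gauged hangs in it by its collar, shank hidden. Two like grey sleeves hold the other pins; sleeves stand 80 mm or more apart and swap places.
- tin_center (a point): Bystander: green-lidded tin, 72 mm diameter, 85 mm tall, point at its middle. Leave alone.
- wrench: Bystander: steel wrench 160 mm long lying on the bench, along x. Leave alone.
- driver: Bystander: red screwdriver lying on the bench, along x. Leave alone.
- brush: Bystander: wooden brush lying on the bench, along x. Leave alone.
Things that resemble listed ones, but are neither listed nor needed, are in the scene too. What is shaped like the pin_b but pink is not meant.

How it is judged (in metres and radians):
On the way, in this order (a step that is already met when the one before it is completed fails the run):
1. the pin from the green sleeve is put at least 5 mm into the biggest hole (((horizontal distance between pin_a_center and hole0 below 0.009 m and z of pin_a_center in the frame of hole0 between -0.02 and 0.041 m and distance of each of pin_b_center, pin_c_center from where it was at the start of the episode below 0.015 m and horizontal distance between each of pin_b_center, pin_c_center and sleeve_green_top above 0.04 m) or (horizontal distance between pin_b_center and hole0 below 0.009 m and z of pin_b_center in the frame of hole0 between -0.02 and 0.041 m and distance of each of pin_a_center, pin_c_center from where it was at the start of the episode below 0.015 m and horizontal distance between each of pin_a_center, pin_c_center and sleeve_green_top above 0.04 m) or (horizontal distance between pin_c_center and hole0 below 0.009 m and z of pin_c_center in the frame of hole0 between -0.02 and 0.041 m and distance of each of pin_a_center, pin_b_center from where it was at the start of the episode below 0.015 m and horizontal distance between each of pin_a_center, pin_b_center and sleeve_green_top above 0.04 m))), for 0.1 s.
2. the pin is pressed (over 1.5 N) on the mouth of the first hole too small for it, centred within 6 mm, and refused (((horizontal distance between pin_a_center and hole2 below 0.006 m and z of pin_a_center in the frame of hole2 between 0.042 and 0.05 m and contact force between pin_a and gauge above 1.5 N and distance of each of pin_b_center, pin_c_center from where it was at the start of the episode below 0.015 m and horizontal distance between each of pin_b_center, pin_c_center and sleeve_green_top above 0.04 m) or (horizontal distance between pin_b_center and hole3 below 0.006 m and z of pin_b_center in the frame of hole3 between 0.042 and 0.05 m and contact force between pin_b and gauge above 1.5 N and distance of each of pin_a_center, pin_c_center from where it was at the start of the episode below 0.015 m and horizontal distance between each of pin_a_center, pin_c_center and sleeve_green_top above 0.04 m) or (horizontal distance between pin_c_center and hole1 below 0.006 m and z of pin_c_center in the frame of hole1 between 0.042 and 0.05 m and contact force between pin_c and gauge above 1.5 N and distance of each of pin_a_center, pin_b_center from where it was at the start of the episode below 0.015 m and horizontal distance between each of pin_a_center, pin_b_center and sleeve_green_top above 0.04 m))), for 0.1 s.
At the end, for the whole second after the job is handed in: The pin from the green sleeve stands released, upright (within 3 degrees) and at rest in the smallest hole that lets it through, its centre within 4 mm of that hole's centre, its collar down on the plate within 2 mm, and the other two pins are within 15 mm of where they started (((horizontal distance between pin_a_center and hole1 below 0.004 m and z of pin_a_center in the frame of hole1 between -0.008 and -0.002 m and angle between pin_a_center's own z axis and vertical below 0.06 rad and linear speed of pin_a below 0.02 m/s and distance of each of pin_b_center, pin_c_center from where it was at the start of the episode below 0.015 m and horizontal distance between each of pin_b_center, pin_c_center and sleeve_green_top above 0.04 m) or (horizontal distance between pin_b_center and hole2 below 0.004 m and z of pin_b_center in the frame of hole2 between -0.008 and -0.002 m and angle between pin_b_center's own z axis and vertical below 0.06 rad and linear speed of pin_b below 0.02 m/s and distance of each of pin_a_center, pin_c_center from where it was at the start of the episode below 0.015 m and horizontal distance between each of pin_a_center, pin_c_center and sleeve_green_top above 0.04 m) or (horizontal distance between pin_c_center and hole0 below 0.004 m and z of pin_c_center in the frame of hole0 between -0.008 and -0.002 m and angle between pin_c_center's own z axis and vertical below 0.06 rad and linear speed of pin_c below 0.02 m/s and distance of each of pin_a_center, pin_b_center from where it was at the start of the episode below 0.015 m and horizontal distance between each of pin_a_center, pin_b_center and sleeve_green_top above 0.04 m))); the robot touches nothing.
It fails at once if a pin is forced against the gauge plate with more than 25 N (contact force between any of pin_a, pin_b, pin_c and gauge above 25 N).
It fails at once if the tin, wrench, screwdriver or brush is shifted by more than 40 mm (distance of any of tin_center, wrench, driver, brush from where it was at the start of the episode above 0.04 m).
It also fails if it takes over 64 s, if anything falls off the work surface, if the arm or the gripper's body presses on something with over 40 N, if the wrist force passes 120 N, or if a joint passes its speed limit or range.

## Robot

A 6-joint arm with a two-finger parallel gripper is mounted at the origin on the work surface. World frame = base frame: x ahead of the robot, y to its left, z up, the work surface at z = 0. Lengths are in mm, angles in rad, forces in N, time in s.
With the tool pointing down it reaches from about 225 to 875 mm from the base axis. Payload 3.4 kg.
Tool frame: the origin (TCP) lies between the finger pads; the fingertips stand arm.tips_ahead ahead of it and the grasp point (between the pads) lies 11 mm behind it (arm.tips_ahead is the distance from the TCP to the fingertips, in mm); z points along the fingers, y is the line along which they close (so a half turn about z gives the same grasp; the last joint's range is limited). The gripper opens to 85 mm and grips with 20 to 120 N. Pads are 22 mm wide; open, the fingers measure 114 mm over their backs; the gripper's body (76 mm by 85 mm) begins 54 mm behind the grasp point. The pads swing forward as they close: fully open they stand 13 mm farther back than shut.
Start: joints at [1.132, 0.276, 1.505, -0, 1.361, -0.121], TCP at [179.691, 546.235, 239.328] pointing down, gripper open.
Joint ranges: [-2.89, 2.89], [-0.75, 2.08], [0.22, 2.7], [-1.18, 4.32], [0.11, 2.71], [-2.7, 2.7]. Speed limits (rad/s): [2.57, 2.57, 3.14, 3.14, 3.14, 3.14].

## Interface

Orientations are given as a unit quaternion [w, x, y, z].
In Python, from plant import arm gives the robot as it stands.
- The arm moves only by the tool move_arm, never from a script. Its argument "moves" is text: rows parted by semicolons, each of 7 numbers parted by spaces: the turn, a rotation vector about the tool's x, y, z in rad, then the shift along the tool's x, y, z in mm, then the finger opening in mm, from 0 to 85.4. A call has exactly 10 rows; each row shifts and turns the commanded pose from where the row before left it, along the tool's axes as they then stand; what a row does not reach is not made up. A row lasts 1/12 s, in which the tool goes at most 41.7 mm and 7.16 degrees, less where a joint would pass 70% of its speed; a pose out of reach is approached as far as the arm can. A call with a gripper value outside its range is refused whole. The fingers move at their own pace and stop on an object; "grip_force" is the grip in N (left out, the last holds). Time passes only in rows, so rows that do not move let the fingers close, or fill a call up. It gives the time, the measured TCP pose, the force, the opening and the grip force at its end, in the units of the state.
- arm.read_state(): the state, without advancing time (a new reading comes with each control period).
- arm.camera(name): name is "side" or "top"; returns a dict with "image" (480x640x3 uint8, red, green, blue), "z_map" (480x640 float32, mm along the optical axis (not along the pixel's ray), 0 where there is no reading), "intrinsics" (3x3 intrinsics, pixels), "k1" (the pictures are not rectified: a ray, as slopes to the right and down, at radius r is drawn at 1 + k1 r^2 times it, then the intrinsics apply), "xyz" and "orientation" of the camera in the world. Camera axes: x right, y down, z forward; pixel columns grow to the right and rows downward; lengths in mm; the calibration is good to about 2 mm. A picture is of the moment at which its call begins.
- arm.hand_in(): hands the job in; it is judged then, once.
Trained networks look in the newest picture that a camera, given by its name, has taken for a name from the list of things; names that differ only in an ending like _2 or _b are one class to them, and where a whole thing is asked for, a point or a joint stands for the part that bears it (a point fixed in the world has none). Each returns a list of dicts, best first, with "p" (0 to 1); they miss things now and then, are a little off and sometimes report something else, mostly with a low value. They report only what shows in the picture. A call takes as long as a camera call. They do not tell look-alikes from the thing itself.
- arm.find_in(camera, label): "extent" ([centre column, centre row, width, height] in pixels, round what is visible of it).
- arm.trace(camera, label): "region" (480x640 bool, what is visible of it) and "extent" ([centre column, centre row, width, height] in pixels, round what is visible of it).
The state is a dict: "clock": time; "joints": joint angles; "joint_velocities": joint speeds; "tau": joint torques, N m; "position": TCP position; "eef_rot": TCP orientation; "force": force on the tool from outside, world axes, zero at the start; "ft_torque": the same for the moment, N m; "finger_gap": finger opening in mm; "gripper_force": force on a finger pad.
Only numpy, scipy, OpenCV 4.12 (cv2) and the standard library are available. Lean on these libraries where they do the work, as an engineer would, in place of code of your own. Each camera call takes 0.05 s, during which the arm holds its last target. There are 200 camera calls.

## Working session

There is one attempt and no reset: what is moved stays moved. The work goes in short steps, Python scripts to look and compute and a tool call to move; the robot and the scene stay as the last step left them, time stands still between calls to the robot, and variables do not carry over. Pictures are saved under pics/ and viewed, at most 10 in all, crops included, and the job is handed in when it is done.

Besides the shell and the picture viewer there is one more tool, called after "Emit:" in YAML: its name, and indented under it one key for each argument. move_arm: Moves the arm, as the interface text tells. Its arguments: {"type":"object","properties":{"moves":{"type":"string"},"grip_force":{"type":"number"}},"required":["moves"]}

```bash
mkdir -p pics; ls; cat > h.py <<'E'
import numpy as np, cv2
from scipy.spatial.transform import Rotation as R
from plant import arm
def cam(n):
    c=arm.camera(n); c['K']=np.array(c['intrinsics']); q=np.array(c['orientation'])
    c['R']=R.from_quat(q[[1,2,3,0]]).as_matrix() if q.size==4 else q
    K=c['K']; k=c['k1']
    v,u=np.mgrid[0:480,0:640].astype(float)
    xd=(u-K[0,2])/K[0,0]; yd=(v-K[1,2])/K[1,1]; x,y=xd.copy(),yd.copy()
    for _ in range(10):
        s=1+k*(x*x+y*y); x,y=xd/s,yd/s
    c['rays']=np.dstack([x,y,np.ones_like(x)])@c['R'].T
    z=c['z_map']; c['P']=c['rays']*z[...,None]+np.array(c['xyz']); c['P'][z<=0]=np.nan
    return c
def onplane(c,u,v,z):
    r=np.array([cv2.remap(c['rays'][...,i].astype(np.float32),np.float32([[u]]),np.float32([[v]]),1)[0,0] for i in range(3)])
    o=np.array(c['xyz']); return o+r*(z-o[2])/r[2]
def save(c,f): cv2.imwrite('pics/'+f,c['image'][...,::-1])
E
python3 - <<'E'
from h import *
s=arm.read_state(); print(s, arm.tips_ahead)
for n in ['top','side']:
    c=cam(n); save(c,n+'0.png'); print(n,c['xyz'],c['R'].round(3).tolist(),c['K'].tolist(),c['k1'])
    for l in ['pin_a','gauge','hole0','sleeve_green_top','tin_center']:
        for d in arm.find_in(n,l):
            u,v,w,hh=d['extent']; p=c['P'][min(479,int(v)),min(639,int(u))]
            print(l,round(d['p'],2),np.round(d['extent'],1),np.round(p,1))
E
```

```text
pics
{'clock': 0.0, 'joints': array([ 1.13200554e+00,  2.76613174e-01,  1.50611460e+00, -6.82338465e-06,
        1.36070828e+00, -1.21002247e-01]), 'joint_velocities': array([ 1.39206041e-03,  1.56856763e-03, -5.09191782e-05, -7.72507170e-04,
        3.47631193e-04,  4.70395187e-04]), 'tau': array([-1.82086958e-03, -4.16770434e+01, -2.45804071e+01, -1.37886072e-04,
        1.10198488e-02, -6.42682707e-08]), 'position': array([179.46025745, 545.74453055, 238.43672033]), 'eef_rot': array([-2.51418642e-04,  1.58225731e-01,  9.87402536e-01, -8.86751018e-04]), 'force': array([ 0.74551501, -0.44694114,  0.27993419]), 'ft_torque': array([-0.03085764,  0.00886092, -0.03194844]), 'gripper_force': 0.0, 'finger_gap': 85.65722397274821} 8.0
top [ 312.1423036    -5.34879891 1438.13595488] [[-0.007, -0.977, 0.213], [-1.0, 0.007, -0.001], [-0.001, -0.213, -0.977]] [[565.3027130123659, 0.0, 315.14016231013375], [0.0, 565.3027130123659, 234.6700735030333], [0.0, 0.0, 1.0]] 0.05054422868438147
pin_a 0.72 [394.9 315.8  13.1  10.2] [ 410.8 -191.2   90.4]
pin_a 0.61 [357.9 281.1  12.9  13.3] [ 489.9 -104
[... 419 characters left out ...]
.74797447] [[-0.824, -0.387, 0.413], [-0.566, 0.587, -0.579], [-0.019, -0.711, -0.703]] [[503.4133006133081, 0.0, 316.240743099155], [0.0, 503.4133006133081, 228.33088388568734], [0.0, 0.0, 1.0]] -0.06280952939886576
pin_a 0.85 [383.8 224.3  18.   23.3] [495.8 -93.1  99.4]
pin_a 0.71 [344.1 188.5  16.7  18.4] [ 623.3 -145.5   99.7]
pin_a 0.64 [438.7 226.9  17.2  35.9] [ 409.6 -184.2   65.6]
pin_a 0.55 [405.  193.5  12.6  22.6] [ 504.3 -207.8   96.6]
gauge 0.89 [307.1 305.6  73.6  94.5] [520.  144.2  71.9]
hole0 0.71 [307.1 294.8  69.1  80.4] [534.2 124.   72.8]
sleeve_green_top 0.63 [404.2 211.7  18.   25.6] [ 499.  -203.3   49.1]
tin_center 0.56 [234.1 228.9  31.9  43.6] [762.5  68.4  76. ]
```

```bash
python3 - <<'E'
import cv2
a=cv2.imread('pics/top0.png')[150:360,200:470]; cv2.imwrite('pics/t1.png',cv2.resize(a,(771,600),interpolation=cv2.INTER_CUBIC))
a=cv2.imread('pics/side0.png')[150:370,200:490]; cv2.imwrite('pics/s1.png',cv2.resize(a,(790,600),interpolation=cv2.INTER_CUBIC))
E
```

```text
(no output)
```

View pics/t1.png

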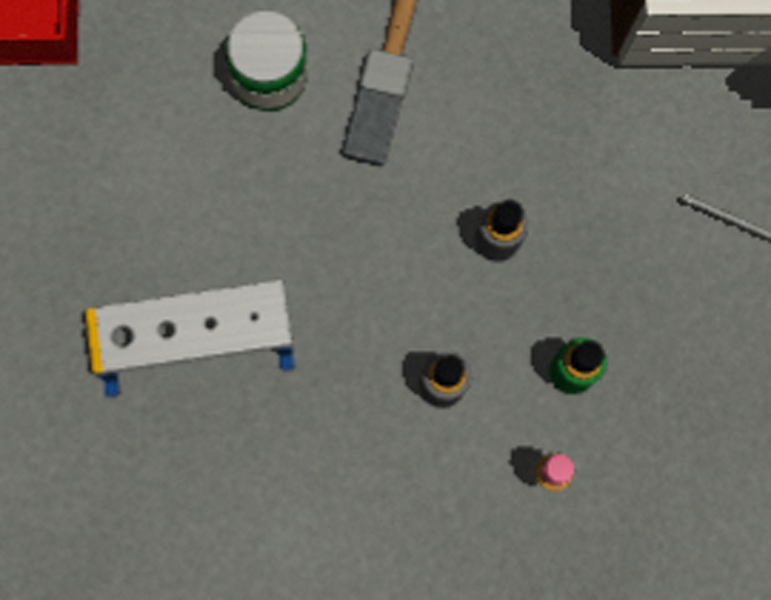

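View pics/s1.png

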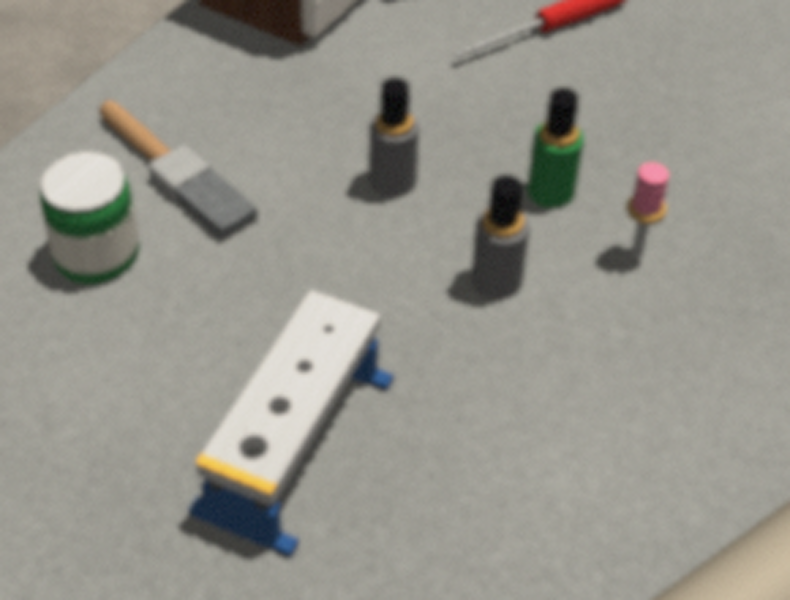

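The top crop shows the green sleeve's pin at about (586,355), which is full-image (405,274). The gauge holes run from (122,336) by the yellow stripe to (254,317). The pink lookalike is at (558,470). The side view shows the same layout. Next I'll locate them accurately.

```bash
python3 - <<'E'
from h import *
for n,roi,hr in [('top',(225,240,80,50),(385,262,35,34)),('side',(265,250,85,90),(385,175,35,55))]:
    c=cam(n); P=c['P']; im=c['image'].astype(int)
    x,y,w,h=roi; m=np.zeros((480,640),bool); m[y:y+h,x:x+w]=1
    g=im.min(2); plate=m&(abs(P[...,2]-70)<8)&(g>120)
    plate=cv2.morphologyEx(plate.astype(np.uint8),cv2.MORPH_OPEN,np.ones((3,3)))
    cs,_=cv2.findContours(plate,cv2.RETR_CCOMP,cv2.CHAIN_APPROX_NONE)
    big=max(cs,key=cv2.contourArea)
    q=np.float32([onplane(c,*p[0],70)[:2] for p in big]); print(n,'plate',cv2.minAreaRect(q), 'plate z',np.nanmedian(P[...,2][plate>0]))
    fill=cv2.drawContours(np.zeros((480,640),np.uint8),[big],-1,1,-1)
    inn=cv2.erode(fill,np.ones((3,3)))
    ref=np.median(g[plate>0]); wgt=np.clip(ref-20-g,0,None)*inn
    k,lab,st,ce=cv2.connectedComponentsWithStats((wgt>0).astype(np.uint8))
    for i in range(1,k):
        if st[i,4]<2: continue
        ys,xs=np.where(lab==i); ww=wgt[ys,xs]
        if ww.sum()<60: continue
        u,v=(xs*ww).sum()/ww.sum(),(ys*ww).sum()/ww.sum(); print('hole',st[i,4],round(u,1),round(v,1),onplane(c,u,v,70).round(1))
    x,y,w,h=hr; m[:]=0; m[y:y+h,x:x+w]=1
    hd=m&(P[...,2]>78)&(P[...,2]<125); pts=P[hd]; print('head n',hd.sum(),'med',np.nanmedian(pts,0).round(1),'zmax',np.nanpercentile(pts[:,2],[50,90,98]).round(1))
    tp=m&(P[...,2]>103); print('head top mean',P[tp].mean(0).round(1),tp.sum())
    if n=='side' or 1:
        # dark head: mid-height of black blob
        bl=m&(im.max(2)<45); ys,xs=np.where(bl&(P[...,2]>74)); print('blob',xs.min(),xs.max(),ys.min(),ys.max(),onplane(c,xs.mean(),ys.mean(),92).round(1))
    sl=m&(im[...,1]>1.6*im[...,0])&(abs(P[...,2]-66)<6); print('rim',P[sl].mean(0).round(1),P[sl].min(0).round(1),P[sl].max(0).round(1),sl.sum())
E
```

```text
top plate ((539.2168579101562, 110.85247802734375), (55.851661682128906, 161.0851287841797), 7.892269134521484) plate z 67.82609749837093
hole 12 288.6 260.4 [546.6  59.3  70. ]
hole 23 273.3 262.8 [540.9  96.8  70. ]
hole 62 242.9 267.2 [530.4 170.9  70. ]
hole 39 258.2 265.0 [535.7 133.7  70. ]
head n 100 med [ 506.1 -220.3  104.6] zmax [104.6 109.7 111.2]
head top mean [ 507.2 -222.2  106.8] 64
blob 400 410 270 279 [ 506.9 -220.8   92. ]
rim [ 503.9 -218.3   64.4] [ 487.3 -240.1   60.2] [ 527.2 -202.7   68.9] 49
side plate ((538.5226440429688, 112.87825012207031), (58.86650466918945, 163.21104431152344), 8.113947868347168) plate z 71.13910324864344
hole 8 336.7 268.8 [522.8  39.3  70. ]
hole 12 320.2 270.1 [548.   59.9  70. ]
hole 32 311.3 283.8 [542.8  97.8  70. ]
hole 60 302.2 298.3 [537.1 135.6  70. ]
hole 98 292.6 313.6 [531.5 173.3  70. ]
head n 268 med [ 499.4 -209.1  103.7] zmax [103.7 110.1 111.3]
head top mean [ 499.8 -166.7  108.5] 139
blob 385 410 184 229 [ 502.3 -174.4   92. ]
rim [ 500.  -205.1   65.2] [ 487.3 -220.2   60.2] [ 519.6 -198.4   70.7] 62
```

```bash
cat >> h.py <<'E'
def proj(c,p):
    q=(np.asarray(p,float)-np.array(c['xyz']))@c['R']; x,y=q[...,0]/q[...,2],q[...,1]/q[...,2]
    s=1+c['k1']*(x*x+y*y); return np.stack([x*s*c['K'][0,0]+c['K'][0,2],y*s*c['K'][1,1]+c['K'][1,2]],-1)
def headpos(c,roi,z0,z1):
    x,y,w,h=roi; g=c['image'].max(2).astype(int); m=np.zeros((480,640),bool); m[y:y+h,x:x+w]=1
    b=m&(g<45)&(c['P'][...,2]>(z0+z1)/2-22)
    k,l,st,ce=cv2.connectedComponentsWithStats(b.astype(np.uint8)); i=1+np.argmax(st[1:,4])
    t=np.linspace(0,2*np.pi,40); cyl=np.array([[12*np.cos(a),12*np.sin(a),z] for a in t for z in (z0,z1)])
    from scipy.optimize import least_squares
    def f(p):
        hu=cv2.convexHull(np.float32(proj(c,cyl+[p[0],p[1],0]))); M=cv2.moments(hu)
        return [M['m10']/M['m00']-ce[i,0],M['m01']/M['m00']-ce[i,1]]
    u=onplane(c,*ce[i],(z0+z1)/2)[:2]; r=least_squares(f,u,diff_step=1e-3)
    return r.x,ce[i],st[i]
E
python3 - <<'E'
from h import *
for n,roi in [('top',(390,262,30,34)),('side',(393,175,28,36))]:
    c=cam(n); print(n,headpos(c,roi,73,108))
s=arm.read_state(); print(s['clock'],s['position'],s['eef_rot'])
E
```

```text
top (array([ 507.16375291, -220.48092974]), array([404.80851064, 274.37234043]), array([400, 270,  11,  10,  94], dtype=int32))
side (array([ 508.68923352, -220.43623933]), array([405.60330579, 191.19834711]), array([401, 184,  10,  16, 121], dtype=int32))
0.8 [179.71283635 546.23162981 239.36434972] [3.31672405e-05 1.58250198e-01 9.87399042e-01 7.30207675e-05]
```

Emit:
move_arm:
  moves: "0 0 -0.115 0 0 0 50;0 0 -0.115 0 0 0 50;0 0 -0.115 0 0 0 50;0 0 -0.115 0 0 0 50;0 0 0 0 0 0 50;0 0 0 0 -40 0 50;0 0 0 0 -40 0 50;0 0 0 0 -40 0 50;0 0 0 0 -40 0 50;0 0 0 0 -40 0 50"

```text
clock: 1.63
position: [207.8, 346.5, 239.2]
eef_rot: [0.0, -0.07, 0.998, -0.0]
force: [1.6, -1.7, -0.2]
finger_gap: 50.0
gripper_force: 0.0
```

Emit:
move_arm:
  moves: "0 0 0 -13.6 -37.6 0 50;0 0 0 -13.6 -37.6 0 50;0 0 0 -13.6 -37.6 0 50;0 0 0 -13.6 -37.6 0 50;0 0 0 -13.6 -37.6 0 50;0 0 0 -13.6 -37.6 0 50;0 0 0 -13.6 -37.6 0 50;0 0 0 -13.6 -37.6 0 50;0 0 0 -13.6 -37.6 0 50;0 0 0 -13.6 -37.6 0 50"

```text
clock: 2.47
position: [396.4, -6.7, 239.7]
eef_rot: [0.001, -0.069, 0.998, 0.0]
force: [-0.1, 1.8, 1.2]
finger_gap: 50.0
gripper_force: 0.0
```

Emit:
move_arm:
  moves: "0 0 0 -13.6 -37.6 0 50;0 0 0 -13.6 -37.6 0 50;0 0 0 -13.6 -37.6 0 50;0 0 0 -13.6 -37.6 0 50;0 0 0 -13.6 -37.6 15 50;0 0 0 -13.6 -37.6 20 50;0 0 0 0 0 25 50;0 0 0 0 0 20 50;0 0 0 0 0 0 50;0 0 0 0 0 0 50"

```text
clock: 3.3
position: [506.3, -212.9, 160.2]
eef_rot: [-0.001, -0.07, 0.998, 0.001]
force: [-0.7, 0.3, 0.3]
finger_gap: 49.8
gripper_force: 0.0
```

```bash
cat >> h.py <<'E'
def delta(x,y,z):
    s=arm.read_state(); q=s['eef_rot']; T=R.from_quat(np.array(q)[[1,2,3,0]]).as_matrix()
    return (T.T@(np.array([x,y,z])-s['position'])).round(1)
E
python3 -c "
from h import *
s=arm.read_state(); print(s['clock'],s['position'],s['eef_rot'],s['force'],delta(507.9,-220.4,84))"
```

```text
3.3 [ 506.30007284 -212.91322703  160.18252022] [-1.12271129e-03 -6.99770476e-02  9.97547601e-01  8.58294252e-04] [-0.65485661  0.33136566  0.30823152] [-0.7 -7.8 76.2]
```

Emit:
move_arm:
  moves: "0 0 0 -0.6 -7.6 10 50;0 0 0 0 0 20 50;0 0 0 0 0 20 50;0 0 0 0 0 16 50;0 0 0 0 0 10 50;0 0 0 0 0 0 50;0 0 0 0 0 0 20;0 0 0 0 0 0 20;0 0 0 0 0 0 20;0 0 0 0 0 0 20"
  grip_force: 40

```text
clock: 4.13
position: [509.8, -221.2, 86.5]
eef_rot: [0.002, -0.071, 0.997, -0.001]
force: [-0.4, 0.1, 4.5]
finger_gap: 22.3
gripper_force: 39.4
```

```bash
python3 - <<'E'
from h import *
s=arm.read_state(); print(s['clock'],s['position'],s['force'],s['ft_torque'],s['finger_gap'],s['gripper_force'])
E
```

```text
4.1333 [ 509.82889899 -221.22967074   86.54786039] [-0.42630148  0.09494367  4.52048912] [-0.02406182 -0.0128095   0.00207256] 22.274095146878704 39.35392498970032
```

Emit:
move_arm:
  moves: "0 0 0 0 0 -8 20;0 0 0 0 0 -20 20;0 0 0 0 0 -32 20;0 0 0 0 0 -36 20;0 0 0 0 0 -24 20;0 0 0 0 0 0 20;0 0 0 0 0 0 20;0 0 0 0 0 0 20;0 0 0 0 0 0 20;0 0 0 0 0 0 20"

```text
clock: 4.97
position: [507.7, -220.0, 203.2]
eef_rot: [-0.002, -0.071, 0.997, 0.001]
force: [0.1, 0.5, -2.1]
finger_gap: 22.9
gripper_force: 39.3
```

```bash
python3 - <<'E'
from h import *
for n in ['side','top']:
    c=cam(n); save(c,n+'2.png')
im=cv2.imread('pics/side2.png')[100:260,330:490]; cv2.imwrite('pics/s2.png',cv2.resize(im,(600,600)))
a=np.array([arm.read_state()['position']]); s=arm.read_state(); print(s['clock'],s['position'],s['force'],s['finger_gap'],delta(531,172,205))
E
```

```text
5.0667 [ 508.03696367 -220.30341013  203.65762055] [ 0.6799793   0.40447983 -1.45256483] 23.228519768457648 [-78.3 385.1  -0.8]
```

View pics/s2.png

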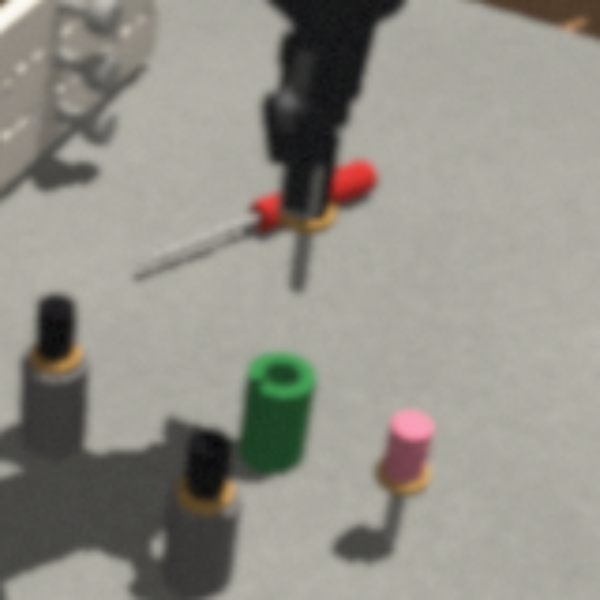

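The side crop shows the pin held upright above the empty green sleeve, with the shank at about (298,255). The shank looks about 10 mm thick. I'm moving it to hole0.

Emit:
move_arm:
  moves: "0 0 0 -7.8 38.5 0 20;0 0 0 -7.8 38.5 0 20;0 0 0 -7.8 38.5 0 20;0 0 0 -7.8 38.5 0 20;0 0 0 -7.8 38.5 0 20;0 0 0 -7.8 38.5 0 20;0 0 0 -7.8 38.5 0 20;0 0 0 -7.8 38.5 0 20;0 0 0 -7.8 38.5 0 20;0 0 0 -7.8 38.5 0 20"

```text
clock: 5.9
position: [530.8, 173.5, 204.4]
eef_rot: [-0.001, -0.071, 0.997, -0.0]
force: [0.8, 0.2, -1.0]
finger_gap: 22.9
gripper_force: 39.5
```

Emit:
move_arm:
  moves: "0 0 0 0 0 0 20;0 0 0 0 0 10 20;0 0 0 0 0 20 20;0 0 0 0 0 16 20;0 0 0 0 0 6 20;0 0 0 0 0 0 20;0 0 0 0 0 0 20;0 0 0 0 0 0 20;0 0 0 0 0 0 20;0 0 0 0 0 0 20"

```text
clock: 6.73
position: [532.0, 171.4, 154.0]
eef_rot: [0.001, -0.071, 0.997, 0.0]
force: [-0.3, 0.5, -2.1]
finger_gap: 22.6
gripper_force: 39.7
```

```bash
python3 - <<'E'
from h import *
ps=[]
for n in ['side','top']:
    c=cam(n); save(c,n+'3.png'); s=arm.read_state(); ps.append(s['position'])
    print(n,proj(c,[[531,172,70],[531,172,80]]).round(1))
x=cv2.imread('pics/side3.png')[220:340,240:360]; y=cv2.imread('pics/top3.png')[220:340,190:310]
cv2.imwrite('pics/st3.png',cv2.resize(np.hstack([x,y]),(800,400),interpolation=cv2.INTER_CUBIC))
print(s['clock'],np.mean(ps,0),s['force'],s['eef_rot'],delta(531,172,145))
E
```

```text
side [[293.3 313.2]
 [293.  309.9]]
top [[242.5 267. ]
 [241.9 266.4]]
6.8333 [531.70331561 171.51956608 153.7700954 ] [ 1.08650815 -0.69294879 -1.14678355] [ 6.36662723e-04 -7.09814751e-02  9.97477425e-01  1.11508064e-04] [0.6 0.5 8.7]
```

View pics/st3.png

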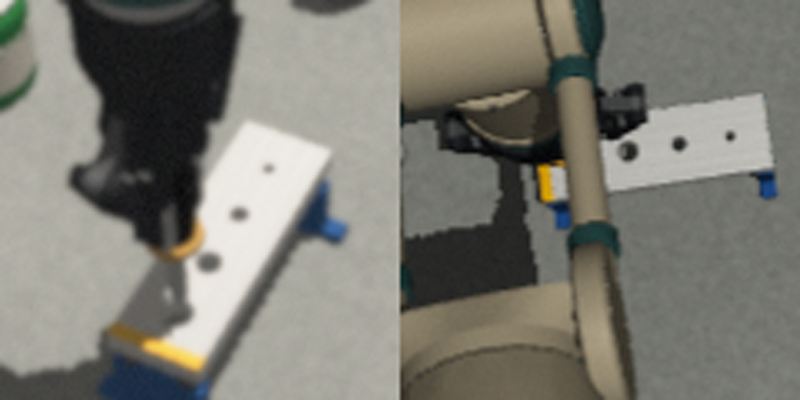

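The side half shows the shank tip right over hole0 at crop (170,300); the arm hides the pin in the top view. I'm lowering it gently.

Emit:
move_arm:
  moves: "0 0 0 0 0 5 20;0 0 0 0 0 5 20;0 0 0 0 0 3 20;0 0 0 0 0 3 20;0 0 0 0 0 3 20;0 0 0 0 0 3 20;0 0 0 0 0 3 20;0 0 0 0 0 0 20;0 0 0 0 0 0 20;0 0 0 0 0 0 20"

```text
clock: 7.67
position: [531.4, 171.6, 128.1]
eef_rot: [0.0, -0.071, 0.997, 0.0]
force: [-0.8, -0.4, -0.6]
finger_gap: 22.5
gripper_force: 39.7
```

```bash
python3 - <<'E'
from h import *
c=cam('side'); save(c,'side4.png'); s=arm.read_state()
x=c['image'][255:335,255:335,::-1]
cv2.imwrite('pics/s4.png',cv2.resize(x,(600,600),interpolation=cv2.INTER_CUBIC))
print(s['clock'],s['position'],s['force'],s['ft_torque'])
E
```

```text
7.7167 [531.46437699 171.59227561 128.24189171] [-0.59232754 -0.39632329 -1.6584231 ] [0.02559378 0.0629087  0.02685033]
```

View pics/s4.png

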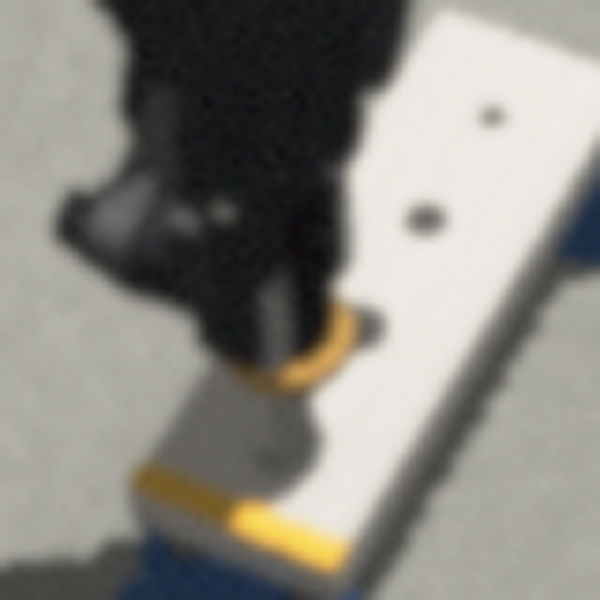

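No contact force with the tip about 12 mm below the plate's top face, so the pin is in hole0. Next is hole1.

Emit:
move_arm:
  moves: "0 0 0 0 0 -10 20;0 0 0 0 0 -15 20;0 0 0 0 0 0 20;0 0 0 0 -18 0 20;0 0 0 0 -20 0 20;0 0 0 0 0 0 20;0 0 0 0 0 6 20;0 0 0 0 0 4 20;0 0 0 0 0 2 20;0 0 0 0 0 2 20"

```text
clock: 8.55
position: [536.4, 134.6, 138.6]
eef_rot: [-0.0, -0.071, 0.997, 0.0]
force: [0.1, 1.6, -0.5]
finger_gap: 22.4
gripper_force: 39.9
```

Emit:
move_arm:
  moves: "0 0 0 0 0 1 20;0 0 0 0 0 1 20;0 0 0 0 0 1 20;0 0 0 0 0 1 20;0 0 0 0 0 1 20;0 0 0 0 0 1 20;0 0 0 0 0 1 20;0 0 0 0 0 1 20;0 0 0 0 0 0 20;0 0 0 0 0 0 20"

```text
clock: 9.38
position: [536.8, 134.0, 131.0]
eef_rot: [0.0, -0.071, 0.997, 0.0]
force: [1.0, 0.9, -1.5]
finger_gap: 22.8
gripper_force: 39.8
```

Emit:
move_arm:
  moves: "0 0 0 0 0 2 20;0 0 0 0 0 2 20;0 0 0 0 0 2 20;0 0 0 0.5 0 0 20;0 0 0 0.5 0 0 20;0 0 0 0.5 0 0 20;0 0 0 0 0 0 20;0 0 0 0 0 0 20;0 0 0 0 0 0 20;0 0 0 0 0 0 20"

```text
clock: 10.22
position: [535.8, 134.0, 125.2]
eef_rot: [0.001, -0.071, 0.997, 0.0]
force: [2.9, 2.6, -3.5]
finger_gap: 22.7
gripper_force: 39.6
```

Emit:
move_arm:
  moves: "0 0 0 0.4 0 0 20;0 0 0 0.4 0 0 20;0 0 0 0 0 0 20;0 0 0 0 0 0 20;0 0 0 0 0 0 20;0 0 0 0 0 0 20;0 0 0 0 0 0 20;0 0 0 0 0 0 20;0 0 0 0 0 0 20;0 0 0 0 0 0 20"

```text
clock: 11.05
position: [535.3, 133.9, 125.2]
eef_rot: [0.001, -0.071, 0.997, 0.0]
force: [4.5, 2.4, -3.4]
finger_gap: 22.9
gripper_force: 39.5
```

Emit:
move_arm:
  moves: "0 0 0 0.4 0 0 20;0 0 0 0.4 0 0 20;0 0 0 0 0 0 20;0 0 0 0 0 0 20;0 0 0 0 0 0 20;0 0 0 0 0 0 20;0 0 0 0 0 0 20;0 0 0 0 0 0 20;0 0 0 0 0 0 20;0 0 0 0 0 0 20"

```text
clock: 11.88
position: [535.0, 133.9, 125.3]
eef_rot: [0.002, -0.071, 0.997, 0.0]
force: [5.1, 2.6, -4.7]
finger_gap: 22.7
gripper_force: 39.5
```

Emit:
move_arm:
  moves: "0 0 0 -1 0 0 20;0 0 0 -1 0 0 20;0 0 0 -1 0 0 20;0 0 0 -1 0 0 20;0 0 0 0 0 0 20;0 0 0 0 0 0 20;0 0 0 0 0 0 20;0 0 0 0 0 0 20;0 0 0 0 0 0 20;0 0 0 0 0 0 20"

```text
clock: 12.72
position: [537.0, 133.9, 124.9]
eef_rot: [-0.001, -0.071, 0.997, -0.0]
force: [0.7, 0.9, -1.7]
finger_gap: 22.8
gripper_force: 39.8
```

Emit:
move_arm:
  moves: "0 0 0 -0.5 0 0 20;0 0 0 -0.5 0 0 20;0 0 0 0 0 0 20;0 0 0 0 0 0 20;0 0 0 0 0 0 20;0 0 0 0 0 0 20;0 0 0 0 0 0 20;0 0 0 0 0 0 20;0 0 0 0 0 0 20;0 0 0 0 0 0 20"

```text
clock: 13.55
position: [538.5, 134.2, 125.0]
eef_rot: [-0.0, -0.071, 0.997, 0.0]
force: [-0.1, 0.7, -0.9]
finger_gap: 22.8
gripper_force: 39.8
```

Emit:
move_arm:
  moves: "0 0 0 -0.5 0 0 20;0 0 0 -0.5 0 0 20;0 0 0 0 0 0 20;0 0 0 0 0 0 20;0 0 0 0 0 0 20;0 0 0 0 0 0 20;0 0 0 0 0 0 20;0 0 0 0 0 0 20;0 0 0 0 0 0 20;0 0 0 0 0 0 20"

```text
clock: 14.38
position: [539.5, 134.4, 125.0]
eef_rot: [0.0, -0.071, 0.997, 0.0]
force: [-0.2, -0.1, -0.7]
finger_gap: 23.0
gripper_force: 39.8
```

Emit:
move_arm:
  moves: "0 0 0 -0.5 0 0 20;0 0 0 -0.5 0 0 20;0 0 0 0 0 0 20;0 0 0 0 0 0 20;0 0 0 0 0 0 20;0 0 0 0 0 0 20;0 0 0 0 0 0 20;0 0 0 0 0 0 20;0 0 0 0 0 0 20;0 0 0 0 0 0 20"

```text
clock: 15.22
position: [540.5, 134.5, 125.0]
eef_rot: [0.0, -0.071, 0.997, 0.0]
force: [0.9, 0.1, -1.7]
finger_gap: 22.7
gripper_force: 39.8
```

Emit:
move_arm:
  moves: "0 0 0 -0.5 0 0 20;0 0 0 -0.5 0 0 20;0 0 0 0 0 0 20;0 0 0 0 0 0 20;0 0 0 0 0 0 20;0 0 0 0 0 0 20;0 0 0 0 0 0 20;0 0 0 0 0 0 20;0 0 0 0 0 0 20;0 0 0 0 0 0 20"

```text
clock: 16.05
position: [541.3, 134.7, 124.9]
eef_rot: [-0.0, -0.071, 0.997, 0.0]
force: [-2.4, -0.3, -1.6]
finger_gap: 22.7
gripper_force: 39.8
```

Emit:
move_arm:
  moves: "0 0 0 -0.5 0 0 20;0 0 0 -0.5 0 0 20;0 0 0 0 0 0 20;0 0 0 0 0 0 20;0 0 0 0 0 0 20;0 0 0 0 0 0 20;0 0 0 0 0 0 20;0 0 0 0 0 0 20;0 0 0 0 0 0 20;0 0 0 0 0 0 20"

```text
clock: 16.88
position: [542.1, 134.8, 124.9]
eef_rot: [-0.0, -0.071, 0.997, 0.0]
force: [-4.5, -0.5, 0.8]
finger_gap: 22.5
gripper_force: 39.8
```

```bash
python3 - <<'E'
from h import *
c=cam('side'); save(c,'side5.png'); s=arm.read_state()
x=c['image'][235:315,265:345,::-1]
cv2.imwrite('pics/s5.png',cv2.resize(x,(600,600),interpolation=cv2.INTER_CUBIC))
print(s['clock'],s['position'],s['force'],s['ft_torque'])
E
```

```text
16.9333 [542.11812867 134.77800718 124.91222931] [-4.719434    0.91338944  0.09936297] [0.1420514  0.90834905 0.00867004]
```

View pics/s5.png

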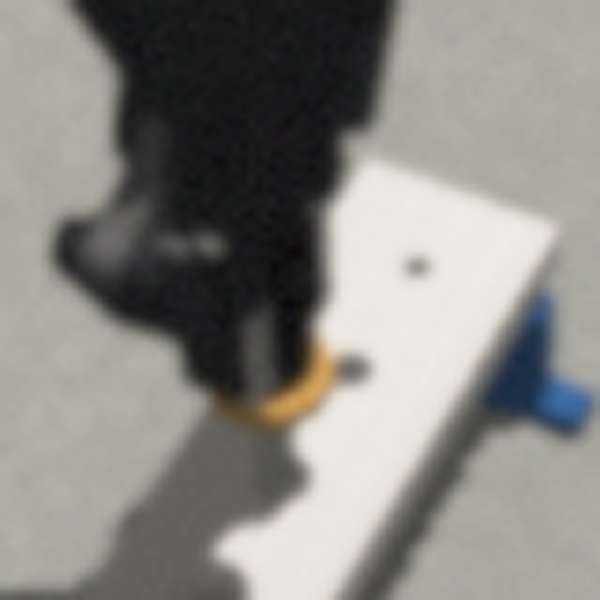

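Emit:
move_arm:
  moves: "0 0 0 1 0 0 20;0 0 0 1 0 0 20;0 0 0 1 0 0 20;0 0 0 0.9 0 0 20;0 0 0 0 0.5 0 20;0 0 0 0 0.5 0 20;0 0 0 0 0.5 0 20;0 0 0 0 0 0 20;0 0 0 0 0 0 20;0 0 0 0 0 0 20"

```text
clock: 17.77
position: [538.6, 135.7, 125.1]
eef_rot: [0.0, -0.071, 0.997, 0.0]
force: [0.1, -1.0, -1.6]
finger_gap: 22.6
gripper_force: 39.8
```

Emit:
move_arm:
  moves: "0 0 0 0 0.5 0 20;0 0 0 0 0.5 0 20;0 0 0 0 0 0 20;0 0 0 0 0 0 20;0 0 0 0 0 0 20;0 0 0 0 0 0 20;0 0 0 0 0 0 20;0 0 0 0 0 0 20;0 0 0 0 0 0 20;0 0 0 0 0 0 20"

```text
clock: 18.6
position: [538.3, 136.7, 125.0]
eef_rot: [0.0, -0.071, 0.997, 0.0]
force: [0.2, 0.4, -1.2]
finger_gap: 22.6
gripper_force: 39.8
```

Emit:
move_arm:
  moves: "0 0 0 0 0.5 0 20;0 0 0 0 0.5 0 20;0 0 0 0 0 0 20;0 0 0 0 0 0 20;0 0 0 0 0 0 20;0 0 0 0 0 0 20;0 0 0 0 0 0 20;0 0 0 0 0 0 20;0 0 0 0 0 0 20;0 0 0 0 0 0 20"

```text
clock: 19.43
position: [538.2, 137.7, 125.0]
eef_rot: [0.0, -0.071, 0.997, 0.0]
force: [0.5, -0.7, -1.7]
finger_gap: 22.8
gripper_force: 39.8
```

Emit:
move_arm:
  moves: "0 0 0 0 0.5 0 20;0 0 0 0 0.5 0 20;0 0 0 0 0 0 20;0 0 0 0 0 0 20;0 0 0 0 0 0 20;0 0 0 0 0 0 20;0 0 0 0 0 0 20;0 0 0 0 0 0 20;0 0 0 0 0 0 20;0 0 0 0 0 0 20"

```text
clock: 20.27
position: [538.0, 138.7, 125.0]
eef_rot: [-0.0, -0.071, 0.997, 0.0]
force: [-0.8, -0.8, -1.1]
finger_gap: 22.7
gripper_force: 39.8
```

Emit:
move_arm:
  moves: "0 0 0 0 0.5 0 20;0 0 0 0 0.5 0 20;0 0 0 0 0 0 20;0 0 0 0 0 0 20;0 0 0 0 0 0 20;0 0 0 0 0 0 20;0 0 0 0 0 0 20;0 0 0 0 0 0 20;0 0 0 0 0 0 20;0 0 0 0 0 0 20"

```text
clock: 21.1
position: [538.0, 139.2, 125.0]
eef_rot: [0.0, -0.071, 0.997, -0.0]
force: [0.7, -5.7, -0.5]
finger_gap: 22.8
gripper_force: 39.9
```

Touch results: the chord along x was 3.8 mm wide and the +y wall was found, which fits a 10 mm pin. The hole1 centre is now known in tool coordinates, so I'm going on to hole2.

Emit:
move_arm:
  moves: "0 0 0 0 -1.8 0 20;0 0 0 0 -1.8 0 20;0 0 0 0 0 -8 20;0 0 0 0 0 -12 20;0 0 0 0 -18 0 20;0 0 0 0 -20 0 20;0 0 0 0 0 0 20;0 0 0 0 0 2 20;0 0 0 0 0 2 20;0 0 0 0 0 0 20"

```text
clock: 21.93
position: [543.2, 99.3, 140.6]
eef_rot: [-0.001, -0.071, 0.997, 0.001]
force: [-0.7, 0.3, -1.7]
finger_gap: 22.7
gripper_force: 40.0
```

Emit:
move_arm:
  moves: "0 0 0 0 0 1 20;0 0 0 0 0 1 20;0 0 0 0 0 0.5 20;0 0 0 0 0 0.5 20;0 0 0 0 0 0.5 20;0 0 0 0 0 0.5 20;0 0 0 0 0 0.5 20;0 0 0 0 0 0.5 20;0 0 0 0 0 0 20;0 0 0 0 0 0 20"

```text
clock: 22.77
position: [543.8, 98.5, 136.0]
eef_rot: [-0.0, -0.071, 0.997, 0.0]
force: [-0.9, -0.2, -2.0]
finger_gap: 22.8
gripper_force: 40.0
```

Emit:
move_arm:
  moves: "0 0 0 0 0 0.5 20;0 0 0 0 0 0.5 20;0 0 0 0 0 0.5 20;0 0 0 0 0 0.5 20;0 0 0 0 0 0.5 20;0 0 0 0 0 0.5 20;0 0 0 0 0 0.5 20;0 0 0 0 0 0.5 20;0 0 0 0 0 0 20;0 0 0 0 0 0 20"

```text
clock: 23.6
position: [543.7, 98.5, 132.0]
eef_rot: [-0.0, -0.071, 0.997, 0.0]
force: [0.5, 0.3, -1.2]
finger_gap: 22.6
gripper_force: 40.0
```

It went into hole2 with no force. Now I'll try hole3, pressing gently.

Emit:
move_arm:
  moves: "0 0 0 0 0 -6 20;0 0 0 0 0 -7 20;0 0 0 0 -18 0 20;0 0 0 0 -20 0 20;0 0 0 0 0 0 20;0 0 0 0 0 2 20;0 0 0 0 0 1 20;0 0 0 0 0 1 20;0 0 0 0 0 0 20;0 0 0 0 0 0 20"

```text
clock: 24.43
position: [548.9, 61.4, 140.9]
eef_rot: [-0.0, -0.071, 0.997, 0.0]
force: [-0.4, -0.1, -1.4]
finger_gap: 22.7
gripper_force: 39.9
```

Emit:
move_arm:
  moves: "0 0 0 0 0 0.5 20;0 0 0 0 0 0.5 20;0 0 0 0 0 0.5 20;0 0 0 0 0 0.5 20;0 0 0 0 0 0 20;0 0 0 0 0 0 20;0 0 0 0 0 0 20;0 0 0 0 0 0 20;0 0 0 0 0 0 20;0 0 0 0 0 0 20"

```text
clock: 25.27
position: [549.4, 61.1, 139.3]
eef_rot: [0.0, -0.071, 0.997, 0.0]
force: [-1.0, 1.7, 5.4]
finger_gap: 22.6
gripper_force: 40.6
```

Refused: about 6.8 N of contact at the mouth. Now back to hole2.

Emit:
move_arm:
  moves: "0 0 0 0 0 -3 20;0 0 0 0 0 -3 20;0 0 0 0 18 0 20;0 0 0 0 20 0 20;0 0 0 0 0 0 20;0 0 0 0 0 3 20;0 0 0 0 0 2 20;0 0 0 0 0 1 20;0 0 0 0 0 1 20;0 0 0 0 0 1 20"

```text
clock: 26.1
position: [543.8, 97.9, 136.8]
eef_rot: [-0.0, -0.071, 0.997, -0.0]
force: [0.4, -0.6, -0.8]
finger_gap: 22.9
gripper_force: 40.0
```

Emit:
move_arm:
  moves: "0 0 0 0 0 1 20;0 0 0 0 0 1 20;0 0 0 0 0 1 20;0 0 0 0 0 1 20;0 0 0 0 0 1 20;0 0 0 0 0 1 20;0 0 0 0 0 1 20;0 0 0 0 0 0 20;0 0 0 0 0 0 20;0 0 0 0 0 0 20"

```text
clock: 26.93
position: [543.8, 98.5, 130.1]
eef_rot: [0.0, -0.071, 0.997, 0.0]
force: [-0.4, -0.4, -0.9]
finger_gap: 23.0
gripper_force: 40.0
```

In hole2, with no force. I'm going deeper in stages.

Emit:
move_arm:
  moves: "0 0 0 0 0 1.5 20;0 0 0 0 0 1.5 20;0 0 0 0 0 1.5 20;0 0 0 0 0 1.5 20;0 0 0 0 0 1.5 20;0 0 0 0 0 1.5 20;0 0 0 0 0 1 20;0 0 0 0 0 0 20;0 0 0 0 0 0 20;0 0 0 0 0 0 20"

```text
clock: 27.77
position: [543.8, 98.5, 120.1]
eef_rot: [0.0, -0.071, 0.997, 0.0]
force: [0.3, 0.0, -0.8]
finger_gap: 22.9
gripper_force: 40.0
```

Emit:
move_arm:
  moves: "0 0 0 0 0 2 20;0 0 0 0 0 2 20;0 0 0 0 0 2 20;0 0 0 0 0 2 20;0 0 0 0 0 2 20;0 0 0 0 0 2 20;0 0 0 0 0 2 20;0 0 0 0 0 0 20;0 0 0 0 0 0 20;0 0 0 0 0 0 20"

```text
clock: 28.6
position: [543.9, 98.5, 106.1]
eef_rot: [0.0, -0.071, 0.997, 0.0]
force: [-0.2, -0.2, -2.0]
finger_gap: 22.8
gripper_force: 40.0
```

Emit:
move_arm:
  moves: "0 0 0 0 0 2 20;0 0 0 0 0 2 20;0 0 0 0 0 2 20;0 0 0 0 0 2 20;0 0 0 0 0 2 20;0 0 0 0 0 1 20;0 0 0 0 0 1 20;0 0 0 0 0 1 20;0 0 0 0 0 0 20;0 0 0 0 0 0 20"

```text
clock: 29.43
position: [543.8, 98.5, 93.0]
eef_rot: [0.0, -0.071, 0.997, 0.0]
force: [-0.6, -0.0, -2.1]
finger_gap: 23.3
gripper_force: 40.0
```

Emit:
move_arm:
  moves: "0 0 0 0 0 0.5 20;0 0 0 0 0 0.5 20;0 0 0 0 0 0.5 20;0 0 0 0 0 0.5 20;0 0 0 0 0 0 20;0 0 0 0 0 0 20;0 0 0 0 0 0 20;0 0 0 0 0 0 20;0 0 0 0 0 0 20;0 0 0 0 0 0 20"

```text
clock: 30.27
position: [543.8, 98.5, 91.1]
eef_rot: [0.0, -0.071, 0.997, 0.0]
force: [-0.4, -0.6, -1.1]
finger_gap: 22.7
gripper_force: 40.0
```

Emit:
move_arm:
  moves: "0 0 0 0 0 0.5 20;0 0 0 0 0 0.5 20;0 0 0 0 0 0.5 20;0 0 0 0 0 0 20;0 0 0 0 0 0 20;0 0 0 0 0 0 20;0 0 0 0 0 0 20;0 0 0 0 0 0 20;0 0 0 0 0 0 20;0 0 0 0 0 0 20"

```text
clock: 31.1
position: [543.9, 98.5, 89.7]
eef_rot: [0.0, -0.071, 0.997, 0.0]
force: [-1.4, 0.8, 4.4]
finger_gap: 22.7
gripper_force: 40.6
```

The collar is seated. I'm releasing it and retreating upward.

Emit:
move_arm:
  moves: "0 0 0 0 0 -0.5 28;0 0 0 0 0 0 36;0 0 0 0 0 0 50;0 0 0 0 0 0 50;0 0 0 0 0 0 50;0 0 0 0 0 -5 50;0 0 0 0 0 -10 50;0 0 0 0 0 -20 50;0 0 0 0 0 -30 50;0 0 0 0 0 -35 50"

```text
clock: 31.93
position: [542.6, 98.4, 190.6]
eef_rot: [-0.002, -0.071, 0.997, 0.0]
force: [-0.3, 0.4, -0.0]
finger_gap: 49.9
gripper_force: 0.0
```

Emit:
move_arm:
  moves: "0 0 0 0 40 0 50;0 0 0 0 40 0 50;0 0 0 0 40 0 50;0 0 0 0 40 0 50;0 0 0 0 40 0 50;0 0 0 0 40 0 50;0 0 0 0 0 0 50;0 0 0 0 0 0 50;0 0 0 0 0 0 50;0 0 0 0 0 0 50"

```text
clock: 32.77
position: [510.0, 334.8, 190.4]
eef_rot: [0.0, -0.071, 0.998, -0.0]
force: [0.2, 0.9, 0.7]
finger_gap: 49.9
gripper_force: 0.0
```

```bash
python3 - <<'E'
from h import *
c=cam('side'); save(c,'side6.png'); s=arm.read_state()
x=c['image'][150:350,240:480,::-1]
cv2.imwrite('pics/s6.png',cv2.resize(x,(720,600),interpolation=cv2.INTER_CUBIC))
print(s['clock'],s['position'],s['force'],s['finger_gap'])
E
```

```text
32.8167 [510.10857    334.62992062 190.42009105] [-0.32352795  0.28679486  0.63478682] 50.046676476140355
```

View pics/s6.png

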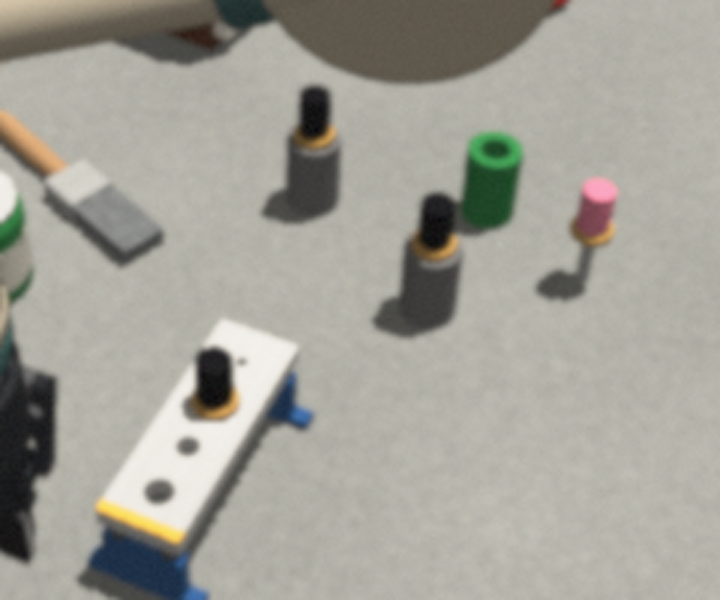

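The picture shows the pin upright in hole2 at about (214,385), collar flat on the plate. Holes 0, 1 and 3 are empty and both grey-sleeve pins are untouched. I'm handing in.

```bash
python3 -c "
from plant import arm
print(arm.hand_in())"
```

```text
the job is handed in; nothing more can be done
None
```

The green-sleeve pin went into the 19.2, 15.2 and 11.2 mm holes, was refused by the 7.2 mm hole at about 7 N, and now stands released in the 11.2 mm hole with its collar on the plate, so its shank is about 10 mm; I handed the job in at about 33 s but got no verdict back.

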